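# Charge the bench mill with grinding slugs from a hand chute

## Task

Pick up the hand chute with its five steel slugs and, with its nose, gently push back the lip of the mill's orange spring cover; hold the cover open with the chute and tilt it until all five slugs have slid through the feed opening into the mill. Then draw the chute back so that the cover springs shut, and set the empty chute down level on the worktop. Do not disturb the petri dish near the front edge, the lone black-capped vial or the brass weight.

Things in the scene. Friction and masses are not known exactly. Their poses are not given: they have to be found in the camera images.
- mill: Charging box of a bench mill, grey, fixed, hollow, 130 x 84 x 74 mm (its own x, y, z). Origin: centre of its underside. Its +x is the way the slide cover opens; the chute comes from its -x side. Flat aluminium deck on top, 74 mm above the origin (underside 69, inner floor 10 mm), bare from x = -65 to -35 mm
- feed_opening (a point): Centre of the feed opening, 34 (x) x 30 (y) mm, in the top face of the deck, at x = -17 mm of the mill; axes as the mill's. Hidden while the cover is shut. Along both sides of the cover run dark guide rails, x = -31 to +55 mm of the mill, 46 mm apart inside, 11 mm high; a 12 mm high spring housing stands at x = +53 to +63 mm
- cover_lip (a point): Orange slide cover on the deck over the opening, plate 40 x 40 x 4 mm; at its -x end an upright lip 40 mm wide (y), 5 mm thick, rising 24 mm above the deck. This point: centre of the lip's -x face, 12.5 mm above the deck; moves with the cover; axes as the mill's. The face is at x = -35 mm of the mill when shut, -1 mm when fully open
- cover (a joint): Opening of the slide cover in m: 0 shut, 0.034 fully open (hard stop). A spring shuts it: about 2.1 N starts it, 4.5 N holds it fully open, and it shuts by itself when let go. Slugs pass freely from 0.028
- chute_grip (a point): Loose hand chute, about 130 g: straight open dark steel trough flat on the worktop, +x to its open nose, z up. This point: centre of its blue grip plate, which stands crosswise over the trough: 12 mm thick (x), 34 mm wide (y), reaching from 34 to 76 mm above the chute's underside, with a rim 17 mm thick and 5 mm high on top; the point is 56 mm above the underside. Slugs pass below it
- chute_nose (a point): Nose of the chute: mid-point between the front ends of its side walls, 10.5 mm above the underside, 102 mm ahead of and 45.5 mm below chute_grip. Trough 162 mm long, 28 wide outside, 22 inside, walls 21 high, floor 3 thick, back end closed. The floor stops 24 mm short of this point: the last 24 mm are two bare cheeks, between which the slugs drop
- slug_0: Steel grinding slug: plain disc, 16 mm wide, 8 mm thick, 12 g, lying flat in the chute in single file with the four others, all at least 45 mm behind the floor's front end. Origin: centre of its lower face. Slipperiness varies from day to day: it starts to slide at 26 to 43 degrees of tilt, and a sticky one may need a shake
- slug_1: Steel grinding slug: plain disc, 16 mm wide, 8 mm thick, 12 g, lying flat in the chute in single file with the four others, all at least 45 mm behind the floor's front end. Origin: centre of its lower face. Slipperiness varies from day to day: it starts to slide at 26 to 43 degrees of tilt, and a sticky one may need a shake
- slug_2: Steel grinding slug: plain disc, 16 mm wide, 8 mm thick, 12 g, lying flat in the chute in single file with the four others, all at least 45 mm behind the floor's front end. Origin: centre of its lower face. Slipperiness varies from day to day: it starts to slide at 26 to 43 degrees of tilt, and a sticky one may need a shake
- slug_3: Steel grinding slug: plain disc, 16 mm wide, 8 mm thick, 12 g, lying flat in the chute in single file with the four others, all at least 45 mm behind the floor's front end. Origin: centre of its lower face. Slipperiness varies from day to day: it starts to slide at 26 to 43 degrees of tilt, and a sticky one may need a shake
- slug_4: Steel grinding slug: plain disc, 16 mm wide, 8 mm thick, 12 g, lying flat in the chute in single file with the four others, all at least 45 mm behind the floor's front end. Origin: centre of its lower face. Slipperiness varies from day to day: it starts to slide at 26 to 43 degrees of tilt, and a sticky one may need a shake
- petri_a: Bystander: loose flat petri dish, 60 mm wide, 14 mm high; origin: centre of its underside
- vial_2: Bystander: loose glass vial with black cap, standing alone near the blue case, 23 mm wide, 56 mm high; origin: centre of its underside
- weight_0: Bystander: loose brass check weight, 24 mm wide, 22 mm high; origin: centre of its underside
Not all that is in view belongs to the job. Of the things that look like the part that bears chute_grip, the larger one is meant.

How it is judged:
On the way, in this order (a step that is already met when the one before it is completed fails the run):
1. the chute, lifted off the worktop, pushes the cover open (value of joint cover above 0.018 m and contact force between chute and mill above 0.5 N and height (world z) of chute_grip above 0.08 m), for 0.1 s.
2. all five slugs are inside the mill (x of slug_0 in the frame of mill between -0.062 and 0.062 m and y of slug_0 in the frame of mill between -0.04 and 0.04 m and z of each of slug_0, slug_1, slug_2, slug_3, slug_4 in the frame of mill below 0.062 m and x of slug_1 in the frame of mill between -0.062 and 0.062 m and y of slug_1 in the frame of mill between -0.04 and 0.04 m and x of slug_2 in the frame of mill between -0.062 and 0.062 m and y of slug_2 in the frame of mill between -0.04 and 0.04 m and x of slug_3 in the frame of mill between -0.062 and 0.062 m and y of slug_3 in the frame of mill between -0.04 and 0.04 m and x of slug_4 in the frame of mill between -0.062 and 0.062 m and y of slug_4 in the frame of mill between -0.04 and 0.04 m), for 0.2 s.
At the end, for the whole second after the job is handed in: All five slugs lie inside the mill's box below its deck, the cover is shut (within 4 mm), and the chute stands level (within 0.1 rad) on the worktop, at rest (all of step 2 and value of joint cover below 0.004 m and angle between chute_grip's own z axis and vertical below 0.1 rad and height (world z) of chute_grip between 0.05 and 0.062 m and linear speed of chute below 0.02 m/s); the robot touches nothing.
It fails at once if the chute is pressed on the mill with more than 35 N (contact force between chute and mill above 35 N).
It fails at once if the petri dish, the vial or the brass weight is moved by more than 20 mm (distance of any of petri_a, vial_2, weight_0 from where it was at the start of the episode above 0.02 m).
It also fails if it takes over 48 s, if anything falls off the work surface, if the arm or the gripper's body presses on something with over 40 N, if the wrist force passes 120 N, or if a joint passes its speed limit or range.

## Robot

A 7-joint arm with a two-finger parallel gripper is mounted at the origin on a cart in front of the work surface, level with it; the furniture and walls round the work are solid. World frame = base frame: x ahead of the robot, y to its left, z up, the work surface at z = 0. Lengths are in m, angles in rad, forces in N, time in s.
With the tool pointing down it reaches from about 0.4 to 0.75 m from the base axis. Payload 19.5 kg.
Tool frame: the origin (TCP) lies on the front face of the gripper's body, between the roots of the fingers; the fingertips stand 73 mm ahead of it and the grasp point (between the pads) lies 54 mm ahead of it; z points along the fingers, y is the line along which they close (so a half turn about z gives the same grasp; the last joint's range is limited). The gripper opens to 85 mm and grips with 20 to 120 N. Pads are 22 mm wide; open, the fingers measure 114 mm over their backs; the gripper's body (76 mm by 85 mm) begins 54 mm behind the grasp point. The pads swing forward as they close: fully open they stand 13 mm farther back than shut.
Start: joints at [-1.22, 0.707, -0.028, 1.485, 0.022, 0.951, -0.075], TCP at [0.22, 0.531, 0.304] pointing down, gripper open.
Joint ranges: [-2.71, 2.71], [-0.32, 2.16], [-1.57, 1.52], [0, 2.45], [-1.46, 4.6], [0, 2.02], [-2.83, 2.83]. Speed limits (rad/s): [1.89, 1.89, 2.57, 2.57, 3.01, 3.01, 3.01].

## Interface

Orientations are given as a unit quaternion [w, x, y, z].
In Python, from cell import manip gives the robot as it stands. The module is installed in compiled form; this text tells all that it offers.
- The arm moves only by the tool arm_command, never from a script. Its argument "moves" is text: rows parted by semicolons, each of 7 numbers parted by spaces: the shift along the tool's x, y, z in cm, then the turn, a rotation vector about the tool's x, y, z in rad, then the gripper command: -1 is fully open, 1 is shut, values between are in proportion. In form: dx dy dz rx ry rz hand; .... A call has exactly 8 rows; each row is the pose to reach, as a shift and turn from the pose commanded when the call began, along the tool's axes at that moment; what a row does not reach only later rows make up. A row lasts 1/12 s, in which the tool goes at most 41.7 mm and 7.16 degrees, less where a joint would pass 70% of its speed; a pose out of reach is approached as far as the arm can. A call with a gripper value outside its range is refused whole. The fingers move at their own pace and stop on an object; the grip force is fixed at half the most. Time passes only in rows, so rows that repeat a pose let the fingers close, or fill a call up. It gives the time, the measured TCP pose, the force, the opening and the grip force at its end, in the units of the state.
- manip.state(): the state, without advancing time (a new reading comes with each control period).
- manip.grab_frame(name): name is "side" or "top"; returns a dict with "frame" (420x560x3 uint8, blue, green, red), "depth" (420x560 float32, m along the optical axis (not along the pixel's ray), 0 where there is no reading), "fx", "fy", "cx", "cy" (pixels), "rvec" (rotation vector, rad) and "tvec" (3), from world to camera coordinates, as OpenCV has them. Camera axes: x right, y down, z forward; pixel columns grow to the right and rows downward; lengths in m; the calibration is good to about 2 mm. A picture is of the moment at which its call begins.
- manip.job_done(): hands the job in; it is judged then, once.
The state is a dict: "t": time; "q": joint angles; "qvel": joint speeds; "tau": joint torques, N m; "tool_pos": TCP position; "tcp_rot": TCP orientation; "contact_force": force on the tool from outside, world axes, zero at the start; "wrist_torque": the same for the moment, N m; "grip_width": finger opening in m; "gripper_force": force on a finger pad.
Only numpy, scipy, OpenCV 4.12 (cv2) and the standard library are available. Lean on these libraries where they do the work, as an engineer would, in place of code of your own. Each camera call takes 0.05 s, during which the arm holds its last target. There are 200 camera calls.

## Working session

There is one attempt and no reset: what is moved stays moved. The work goes in short steps, Python scripts to look and compute and a tool call to move; the robot and the scene stay as the last step left them, time stands still between calls to the robot, and variables do not carry over. Pictures are saved under pics/ and viewed, at most 10 in all, crops included, and the job is handed in when it is done.

Besides the shell and the picture viewer there is one more tool, called after "Request:" as a command line: name --argument value ..., lists and objects as JSON in quotes. arm_command: Moves the arm, as the interface text tells. Its arguments: {"type":"object","properties":{"moves":{"type":"string"}},"required":["moves"]}

```bash
mkdir -p pics
cat > h.py <<'E'
import numpy as np, cv2
from cell import manip
from scipy.spatial.transform import Rotation as R
def grab(n):
    f=manip.grab_frame(n); np.savez('pics/%s.npz'%n,**f); return f
def load(n): return dict(np.load('pics/%s.npz'%n))
def cloud(f):
    d=f['depth'];v,u=np.mgrid[:d.shape[0],:d.shape[1]]
    P=np.stack([(u-f['cx'])/f['fx']*d,(v-f['cy'])/f['fy']*d,d],-1)
    M=cv2.Rodrigues(np.array(f['rvec'],float))[0]
    W=(P-np.array(f['tvec']).ravel())@M
    W[d==0]=np.nan
    return W
def proj(f,p):
    return cv2.projectPoints(np.array(p,float).reshape(-1,3),np.array(f['rvec'],float),np.array(f['tvec'],float),np.array([[f['fx'],0,f['cx']],[0,f['fy'],f['cy']],[0,0,1]],float),None)[0].reshape(-1,2)
E
python3 - <<'E'
from h import *
for n in('top','side'):
    f=grab(n); cv2.imwrite('pics/%s0.png'%n,f['frame']); M=cv2.Rodrigues(f['rvec'])[0]; print(n,-M.T@f['tvec'].ravel(),M[2],f['fx'])
s=manip.state(); print(s)
E
```

```text
top [ 0.41030033 -0.01164662  0.97897537] [ 0.13859243  0.02271004 -0.99008908] 391.19752077932145
side [ 0.48533538 -0.88071442  0.72891907] [ 0.01622275  0.81571132 -0.57823167] 471.41419154868584
{'t': 0.1, 'q': array([-1.21968748,  0.70697748, -0.02762749,  1.48490957,  0.02199112,
        0.95089487, -0.07552703]), 'qvel': array([-5.09861228e-04, -1.77531891e-04,  8.39077565e-04, -7.74957850e-04,
        1.34805733e-03, -1.13125723e-04,  5.24082867e-05]), 'tau': array([ 1.10151632e-03, -8.84287047e+01,  1.23668075e+00, -2.36454946e+01,
        1.71281362e-02,  5.05464079e-03,  1.54282202e-04]), 'tool_pos': array([0.22003584, 0.53107422, 0.30352047]), 'tcp_rot': array([-8.13229577e-05,  1.95156737e-01,  9.80771967e-01, -4.36191174e-04]), 'contact_force': array([-0.34749345,  0.70070806, -0.25805422]), 'wrist_torque': array([-0.00899604, -0.00647459,  0.00155678]), 'gripper_force': 0.0, 'grip_width': 0.08501700516207766}
```

View pics/top0.png

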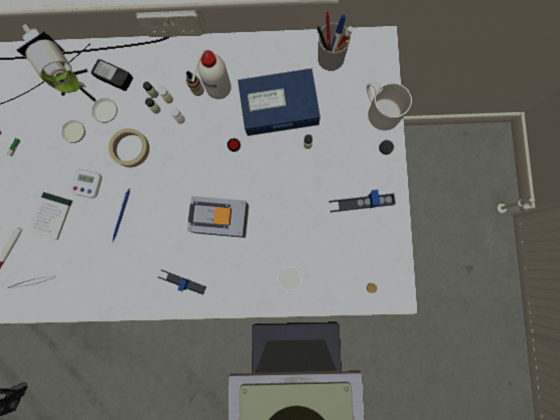

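View pics/side0.png

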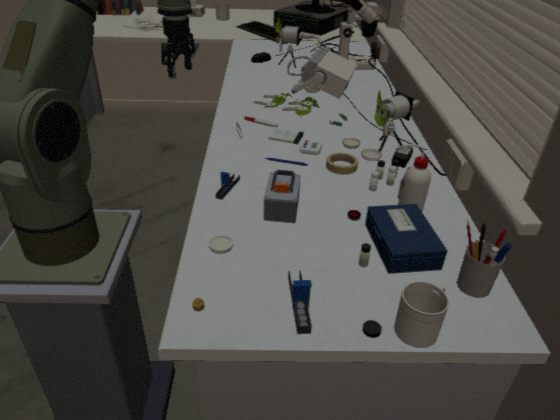

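The top view shows two chute-like tools. One is at (363,202), long and carrying discs, with a blue plate at (376,198). The other is at (183,282), small and empty. The larger one, which holds the slugs, fits the description. The mill is at (218,217), with its orange cover towards the chute. The petri dish is at (289,278), the weight at (372,288) and the lone vial at (308,141). Next I measure and confirm with a crop.

Run:
```python
from h import *
for n in('top','side'):
    f=load(n);W=cloud(f);I=f['frame'].astype(int);b,g,r=I[...,0],I[...,1],I[...,2]
    x,y,z=W[...,0],W[...,1],W[...,2]
    print(n,'table z',np.nanmedian(z[(abs(x-.5)<.05)&(abs(y+.1)<.05)]))
    blue=(b>90)&(b-r>60)&(z>.03)&(z<.1)&(x>.3)&(x<.8)
    ch=blue&(y<-.1)
    print('blue',ch.sum(),np.nanmean(W[ch],0),W[ch].min(0),W[ch].max(0))
    top=ch&(z>.068); print(' top',top.sum(),W[top].mean(0),cv2.minAreaRect(W[top][:,:2].astype(np.float32)))
    c2=blue&(y>.1); print('small',c2.sum(),np.mean(W[c2],0) if c2.any() else 0)
    reg=(z>.008)&(z<.03)&(x>.4)&(x<.65)&(y<-.1)&(y>-.36)&(r<130)
    if ch.any():
        c=W[ch].mean(0); reg&=(np.hypot(x-c[0],y-c[1])<.15)
    rc=cv2.minAreaRect(W[reg][:,:2].astype(np.float32)); print('trough',reg.sum(),rc); print(cv2.boxPoints(rc))
    dk=(abs(z-.074)<.006)&(abs(x-.5)<.15)&(abs(y-.15)<.15)
    rc=cv2.minAreaRect(W[dk][:,:2].astype(np.float32)); print('deck',dk.sum(),rc,np.median(z[dk]));print(cv2.boxPoints(rc))
    o=(r>180)&(r-b>90)&(z>.06)&(z<.12)&(abs(y-.15)<.15)
    print('orange',o.sum(),W[o].min(0),W[o].max(0)); t=o&(z>.092); print(' lip',t.sum(),W[t].mean(0),cv2.minAreaRect(W[t][:,:2].astype(np.float32)) if t.sum()>3 else 0)
    l=o&(z<.09);print(' plate',cv2.minAreaRect(W[l][:,:2].astype(np.float32)),np.median(z[l]))
f=load('top')['frame'];s=load('side')['frame']
a=cv2.resize(f[180:225,315:405],(800,400)[:2] if 0 else (720,360),interpolation=2)
b=cv2.resize(np.hstack([s[260:340,270:330],s[165:225,255:315].repeat(1,0) if 0 else s[160:240,255:315]]),(360,240),interpolation=2)
c=cv2.resize(f[190:245,180:255],(327,240),interpolation=2)
o=np.zeros((600,720,3),np.uint8);o[:360]=a;o[360:,:360]=b;o[360:,360:687]=c
cv2.imwrite('pics/crop1.png',o)
```

```text
top table z 0.0005306630696444086
blue 88 [ 0.55879319 -0.19979349  0.08123858] [ 0.5433119  -0.20863804  0.07832812] [ 0.57586713 -0.19274247  0.08468901]
 top 88 [ 0.55879319 -0.19979349  0.08123858] ((0.5594907999038696, -0.2001800537109375), (0.032103121280670166, 0.014578703790903091), 5.645323753356934)
small 49 [0.37074993 0.25481481 0.06054239]
trough 350 ((0.559313952922821, -0.18019646406173706), (0.03217538073658943, 0.16173633933067322), 3.5289535522460938)
[[ 0.5382791  -0.10047188]
 [ 0.5482344  -0.26190153]
 [ 0.5803488  -0.25992104]
 [ 0.5703935  -0.0984914 ]]
deck 1486 ((0.5292975306510925, 0.17099711298942566), (0.13022924959659576, 0.08423996716737747), 83.29132843017578) 0.07467992181627692
[[0.4798592  0.11124883]
 [0.5635224  0.10140783]
 [0.5787358  0.2307454 ]
 [0.49507266 0.2405864 ]]Traceback (most recent call last):
  File "<stdin>", line 18, in <module>
    return umr_minimum(a, axis, None, out, keepdims, initial, where)
ValueError: zero-size array to reduction operation minimum which has no identity
```

Run:
```python
from h import *
for n in('top','side'):
    f=load(n);W=cloud(f);I=f['frame'].astype(int);b,g,r=I[...,0],I[...,1],I[...,2]
    x,y,z=W[...,0],W[...,1],W[...,2]
    if n=='side':
        blue=(b>90)&(b-r>60)&(z>.03)&(z<.1)&(x>.3)&(x<.8)&(y<-.1)
        print('blue',blue.sum(),W[blue].mean(0),W[blue].min(0),W[blue].max(0))
    o=(r>120)&(r-b>80)&(z>.06)&(z<.12)&(abs(y-.15)<.1)&(abs(x-.53)<.1)
    print('orange',o.sum())
    if o.sum():
        print(W[o].min(0),W[o].max(0))
        for m,q in(('lip',o&(z>.09)),('plate',o&(z<.085))):
            if q.sum()>3: print(m,q.sum(),W[q].mean(0),cv2.minAreaRect(W[q][:,:2].astype(np.float32)))
    # profile along chute/ trough walls
    if n=='top':
        # walls: z .015-.028
        w=(z>.014)&(z<.03)&(abs(x-.56)<.04)&(y<-.08)&(y>-.28)
        for y0 in np.arange(-.265,-.09,.015):
            s=w&(abs(y-y0)<.0075); print(round(y0,3),s.sum(),np.round([x[s].min(),x[s].max(),x[s].mean()],4) if s.any() else 0)
f=load('top')['frame'];s=load('side')['frame']
a=cv2.resize(f[180:225,315:405],(720,360),interpolation=2)
b=cv2.resize(np.hstack([s[265:335,280:320],s[170:240,260:300]]),(360,240),interpolation=2)
c=cv2.resize(f[190:245,180:255],(327,240),interpolation=2)
o=np.zeros((600,720,3),np.uint8);o[:360]=a;o[360:,:360]=b;o[360:,360:687]=c
cv2.imwrite('pics/crop1.png',o)
```

```text
orange 250
[0.5064262  0.13624785 0.07497578] [0.54791945 0.1762149  0.10239516]
lip 34 [0.52477819 0.13895869 0.09882814] ((0.5253919363021851, 0.1388048231601715), (0.004357797559350729, 0.03691115602850914), 83.10213470458984)
plate 215 [0.52814123 0.16013378 0.07891694] ((0.5278204679489136, 0.15821515023708344), (0.034499987959861755, 0.03795658051967621), 81.19888305664062)
-0.265 17 [0.5527 0.5781 0.5639]
-0.25 25 [0.5509 0.5785 0.5662]
-0.235 22 [0.5496 0.5767 0.5629]
-0.22 14 [0.5493 0.5765 0.5609]
-0.205 4 [0.5448 0.5661 0.5502]
-0.19 26 [0.5443 0.5763 0.5603]
-0.175 16 [0.5442 0.573  0.5582]
-0.16 20 [0.5435 0.571  0.5571]
-0.145 19 [0.5418 0.5696 0.5552]
-0.13 17 [0.5404 0.5697 0.5539]
-0.115 19 [0.5399 0.5677 0.5528]
-0.1 12 [0.5386 0.5659 0.5541]<stdin>:7: RuntimeWarning: Mean of empty slice.
  ret = um.true_divide(
Traceback (most recent call last):
ValueError: zero-size array to reduction operation minimum which has no identity
```

```bash
sleep 1
cat >> h.py <<'E'
def pose():
    s=manip.state(); q=s['tcp_rot']; return s['tool_pos'],R.from_quat(np.r_[q[1:],q[0]]),s
MY=np.deg2rad(83.2); MO=np.array([.5293,.171,0.])
def tool(yaw,tilt=0):
    "tool rot: tool y=chute x (yaw), nose down tilt"
    c,s=np.cos(yaw),np.sin(yaw)
    X=np.array([c*np.cos(tilt),s*np.cos(tilt),-np.sin(tilt)]); Y=np.array([-s,c,0]); Z=np.cross(X,Y)
    return R.from_matrix(np.c_[Y,X,-Z])   # tool x=chute y, y=chute x, z=-chute z
def delta(p,Rt):
    p0,R0,s=pose(); d=R0.inv().apply(np.array(p)-p0)*100; r=(R0.inv()*Rt).as_rotvec()
    print('delta cm',np.round(d,2),'rot',np.round(r,3),'| tcp',np.round(p0,4),'t',round(s['t'],2),'F',np.round(s['contact_force'],2),'w',round(s['grip_width'],4),'gf',s['gripper_force'],'q',np.round(s['q'],2))
E
python3 - <<'E'
from h import *
f=load('top')['frame'];s=load('side')['frame']
a=cv2.resize(f[180:225,315:405],(720,360),interpolation=2)
b=cv2.resize(np.hstack([s[265:335,280:320],s[170:240,260:300]]),(360,240),interpolation=2)
c=cv2.resize(f[190:245,180:255],(327,240),interpolation=2)
o=np.zeros((600,720,3),np.uint8);o[:360]=a;o[360:,:360]=b;o[360:,360:687]=c
cv2.imwrite('pics/crop1.png',o)
delta([.56,-.2,.25],tool(np.deg2rad(94.6)))
E
```

```text
delta cm [-59.39 -54.52   5.4 ] rot [-0.001 -0.    -0.473] | tcp [0.22   0.5311 0.3035] t 0.1 F [-0.35  0.7  -0.26] w 0.085 gf 0.0 q [-1.22  0.71 -0.03  1.48  0.02  0.95 -0.08]
```

View pics/crop1.png

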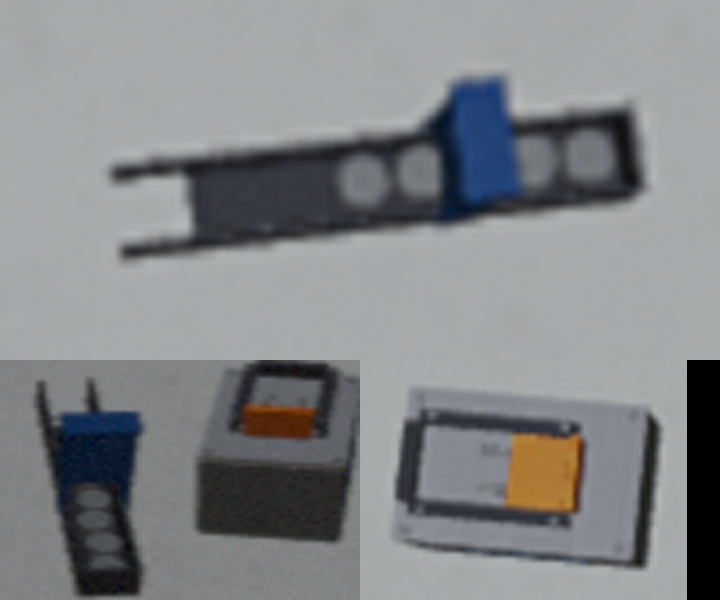

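Request:
arm_command --moves "-59.4 -54.5 0 0 0 -0.47 -1;-59.4 -54.5 0 0 0 -0.47 -1;-59.4 -54.5 0 0 0 -0.47 -1;-59.4 -54.5 0 0 0 -0.47 -1;-59.4 -54.5 0 0 0 -0.47 -1;-59.4 -54.5 0 0 0 -0.47 -1;-59.4 -54.5 0 0 0 -0.47 -1;-59.4 -54.5 0 0 0 -0.47 -1"

```text
t: 0.77
tool_pos: [0.361, 0.227, 0.3039]
tcp_rot: [-0.0, -0.039, 0.999, -0.0]
contact_force: [1.0, 0.2, 1.2]
grip_width: 0.0853
gripper_force: 0.0
```

```bash
python3 -c "
from h import *
delta([.56,-.2,.25],tool(np.deg2rad(94.6)))"
```

```text
delta cm [-16.53 -44.11   5.39] rot [-0.    -0.    -0.003] | tcp [0.361  0.227  0.3039] t 0.77 F [1.   0.21 1.19] w 0.0853 gf 0.0 q [-0.49  0.5  -0.23  1.99  0.17  0.67  0.82]
```

The crop confirms it: the larger chute has bare cheeks at left (115,210), discs at (362,180) to (592,155) and its blue plate at (485,135). The mill lip faces the chute.

Request:
arm_command --moves "-16.5 -44.1 0 0 0 0 -1;-16.5 -44.1 0 0 0 0 -1;-16.5 -44.1 0 0 0 0 -1;-16.5 -44.1 0 0 0 0 -1;-16.5 -44.1 0 0 0 0 -1;-16.5 -44.1 0 0 0 0 -1;-16.5 -44.1 0 0 0 0 -1;-16.5 -44.1 0 0 0 0 -1"

```text
t: 1.43
tool_pos: [0.5016, -0.0756, 0.3039]
tcp_rot: [-0.0, -0.038, 0.999, 0.0]
contact_force: [1.1, 0.3, -0.0]
grip_width: 0.0856
gripper_force: 0.0
```

```bash
python3 -c "
from h import *
delta([.56,-.2,.16],tool(np.deg2rad(94.6)))"
```

```text
delta cm [ -4.87 -12.85  14.39] rot [ 0.    -0.    -0.003] | tcp [ 0.5016 -0.0756  0.3039] t 1.43 F [ 1.13  0.27 -0.01] w 0.0856 gf 0.0 q [ 0.25  0.61 -0.28  1.72  0.22  0.83  1.51]
```

Request:
arm_command --moves "-4.9 -12.9 4 0 0 0 -1;-4.9 -12.9 8 0 0 0 -1;-4.9 -12.9 11 0 0 0 -1;-4.9 -12.9 14.4 0 0 0 -1;-4.9 -12.9 14.4 0 0 0 -1;-4.9 -12.9 14.4 0 0 0 -1;-4.9 -12.9 14.4 0 0 0 -1;-4.9 -12.9 14.4 0 0 0 -1"

```text
t: 2.1
tool_pos: [0.5603, -0.1974, 0.161]
tcp_rot: [0.0, -0.039, 0.999, 0.0]
contact_force: [-0.3, 0.3, 0.3]
grip_width: 0.0852
gripper_force: 0.0
```

Run:
```python
from h import *
f=grab('side');W=cloud(f)
p=proj(f,[[.56,-.2,.056],[.56,-.2,.081]]);print(p)
u,v=p[0].astype(int)
cv2.imwrite('pics/side1.png',cv2.resize(f['frame'][v-90:v+60,u-100:u+100],(800,600),interpolation=2))
delta([.56,-.2,.112],tool(np.deg2rad(94.6)))
```

```text
[[302.16754277 291.35874377]
 [302.88949874 282.24524637]]
delta cm [ 0.09 -0.26  4.97] rot [-0.     0.002 -0.002] | tcp [ 0.5606 -0.1973  0.1617] t 2.15 F [-0.3  -0.58 -0.23] w 0.0853 gf 0.0 q [ 0.4   0.93 -0.24  1.56  0.31  0.69  1.67]
```

View pics/side1.png

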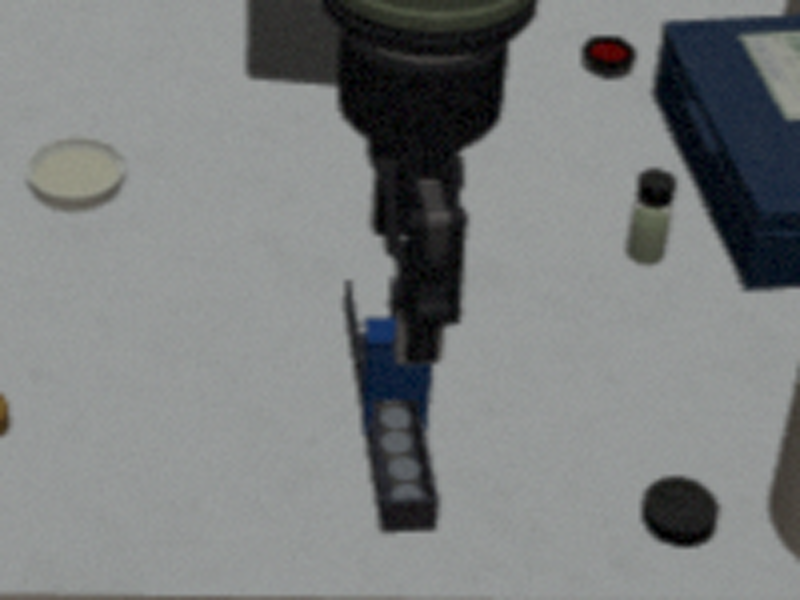

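The side crop shows the gripper above the blue plate at (397,370), with the finger at (418,350). That puts the plate about 2 mm nearer the base than I assumed, so I correct for it and go down.

Request:
arm_command --moves "0.3 -0.3 1.5 0 0 0 -1;0.3 -0.3 3 0 0 0 -1;0.3 -0.3 4 0 0 0 -1;0.3 -0.3 5 0 0 0 -1;0.3 -0.3 5 0 0 0 -1;0.3 -0.3 5 0 0 0 -0.5;0.3 -0.3 5 0 0 0 0.2;0.3 -0.3 5 0 0 0 0.6"

```text
t: 2.82
tool_pos: [0.5576, -0.2014, 0.1107]
tcp_rot: [0.0, -0.039, 0.999, -0.0]
contact_force: [0.1, 0.4, 0.1]
grip_width: 0.0523
gripper_force: 0.0
```

Request:
arm_command --moves "0 0 0 0 0 0 1;0 0 0 0 0 0 1;0 0 0 0 0 0 1;0 0 0 0 0 0 1;0 0 0 0 0 0 1;0 0 0 0 0 0 1;0 0 0 0 0 0 1;0 0 0 0 0 0 1"

```text
t: 3.48
tool_pos: [0.5573, -0.2012, 0.1099]
tcp_rot: [-0.0, -0.039, 0.999, 0.0]
contact_force: [-0.3, 1.7, 0.8]
grip_width: 0.0127
gripper_force: 50.6
```

```bash
python3 -c "
from h import *
delta([.56,-.2,.112],tool(np.deg2rad(94.6)))"
```

```text
delta cm [-0.28  0.1  -0.21] rot [ 0.    -0.    -0.003] | tcp [ 0.5573 -0.2012  0.1099] t 3.48 F [-0.27  1.67  0.81] w 0.0127 gf 50.57399371638894 q [ 0.4   1.01 -0.22  1.58  0.33  0.59  1.65]
```

Request:
arm_command --moves "0 0 -0.5 0 0 0 1;0 0 -1.5 0 0 0 1;0 0 -3 0 0 0 1;0 0 -4.5 0 0 0 1;0 0 -6 0 0 0 1;0 0 -7.5 0 0 0 1;0 0 -8.5 0 0 0 1;0 0 -9 0 0 0 1"

```text
t: 4.15
tool_pos: [0.5576, -0.2016, 0.2018]
tcp_rot: [0.001, -0.038, 0.999, -0.0]
contact_force: [-0.7, -0.3, -2.2]
grip_width: 0.0128
gripper_force: 50.7
```

```bash
cat >> h.py <<'E'
Tt=np.array([0,.102,.089]); DECK=.0745
def tcp_for(xT,h,tilt,y=0,yaw=MY):
    "T (top nose corner) at mill x=xT, bottom corner h above deck"
    Rt=tool(yaw,tilt); T=MO+R.from_euler('z',MY).apply([xT,y,0]); T[2]=DECK+h+.021*np.cos(tilt)
    return T-Rt.apply(Tt),Rt
def tnow():
    p,r,s=pose(); T=p+r.apply(Tt); B=p+r.apply(Tt+[0,0,.021]); m=R.from_euler('z',-MY).apply(T-MO)
    print('T mill',np.round(m,4),'h',round(B[2]-DECK,4),'tilt',round(-np.arcsin(r.as_matrix()[2,1]),3),'F',np.round(s['contact_force'],1),'w',round(s['grip_width'],4),'t',round(s['t'],2),'q',np.round(s['q'],2))
E
python3 -c "
from h import *
delta(*tcp_for(-.060,.010,.25));tnow()"
```

```text
delta cm [ 2.61 23.94 -1.48] rot [0.248 0.026 0.194] | tcp [ 0.5576 -0.2016  0.2018] t 4.15 F [-0.68 -0.28 -2.2 ] w 0.0128 gf 50.696255173534155 q [ 0.42  0.87 -0.26  1.53  0.29  0.78  1.69]
T mill [-0.2666 -0.0525  0.1127] h 0.0172 tilt 0.001 F [-0.7 -0.3 -2.2] w 0.0128 t 4.15 q [ 0.42  0.87 -0.26  1.53  0.29  0.78  1.69]
```

Request:
arm_command --moves "0.1 1 -0.1 0.01 0 0.01 1;0.3 3 -0.2 0.03 0 0.02 1;0.6 5.5 -0.4 0.06 0.01 0.04 1;0.9 8 -0.5 0.08 0.01 0.06 1;1.2 10.5 -0.7 0.11 0.01 0.09 1;1.4 13 -0.8 0.13 0.01 0.11 1;1.6 15 -0.9 0.15 0.02 0.12 1;1.8 16.5 -1 0.16 0.02 0.13 1"

```text
t: 4.82
tool_pos: [0.5264, -0.0358, 0.2099]
tcp_rot: [-0.007, 0.026, 0.996, -0.081]
contact_force: [1.1, 0.5, -0.9]
grip_width: 0.012
gripper_force: 51.0
```

```bash
python3 -c "
from h import *
delta(*tcp_for(-.060,.010,.25));tnow()"
```

```text
delta cm [ 1.7   6.83 -1.74] rot [0.088 0.004 0.067] | tcp [ 0.5264 -0.0358  0.2099] t 4.82 F [ 1.09  0.52 -0.86] w 0.012 gf 50.95270425081253 q [-0.05  0.78 -0.04  1.76  0.31  0.65  1.2 ]
T mill [-0.1196 -0.0148  0.1057] h 0.0104 tilt 0.161 F [ 1.1  0.5 -0.9] w 0.012 t 4.82 q [-0.05  0.78 -0.04  1.76  0.31  0.65  1.2 ]
```

Request:
arm_command --moves "0.3 1 -0.3 0.01 0 0.01 1;0.6 2.2 -0.6 0.03 0 0.02 1;0.9 3.5 -0.9 0.045 0 0.035 1;1.2 4.7 -1.2 0.06 0 0.05 1;1.4 5.7 -1.4 0.075 0 0.06 1;1.6 6.4 -1.6 0.085 0 0.067 1;1.7 6.8 -1.7 0.088 0 0.067 1;1.7 6.8 -1.7 0.088 0 0.067 1"

```text
t: 5.48
tool_pos: [0.5134, 0.0332, 0.2159]
tcp_rot: [-0.005, 0.059, 0.991, -0.124]
contact_force: [-0.5, 0.5, -2.5]
grip_width: 0.0122
gripper_force: 51.0
```

Run:
```python
from h import *
delta(*tcp_for(-.045,.004,.3));tnow()
ims=[]
for n in('top','side'):
    f=grab(n);p,r,s=pose()
    N=[p+r.apply([a,.102,z]) for a in(-.014,.014) for z in(.089,.110)]
    lip=MO+R.from_euler('z',MY).apply([[-.035,a,.098] for a in(-.02,.02)])
    uv=proj(f,N+list(lip));print(n,uv.round(1).tolist())
    c=uv.mean(0).astype(int);k=f['frame'][c[1]-50:c[1]+50,c[0]-66:c[0]+66]
    k=cv2.resize(k,(396,300),interpolation=2)
    for q in uv: cv2.circle(k,tuple(((q-(c-[66,50]))*3).astype(int).tolist()),2,(0,255,0),-1)
    ims.append(k)
cv2.imwrite('pics/pre.png',np.hstack(ims))
```

```text
delta cm [ 0.05  2.24 -0.35] rot [ 0.051  0.004 -0.   ] | tcp [0.5134 0.0332 0.2159] t 5.48 F [-0.54  0.55 -2.48] w 0.0122 gf 50.956709291785955 q [-0.27  0.78  0.06  1.78  0.3   0.69  0.99]
T mill [-0.0618 -0.0009  0.1045] h 0.0097 tilt 0.249 F [-0.5  0.5 -2.5] w 0.0122 t 5.48 q [-0.27  0.78  0.06  1.78  0.3   0.69  0.99]
top [[241.7, 209.2], [245.1, 210.6], [240.4, 221.5], [243.8, 222.6], [230.3, 206.5], [228.4, 223.8]]
side [[287.4, 188.8], [287.0, 196.8], [276.2, 187.9], [275.8, 196.0], [290.2, 185.3], [274.5, 184.0]]
```

View pics/pre.png

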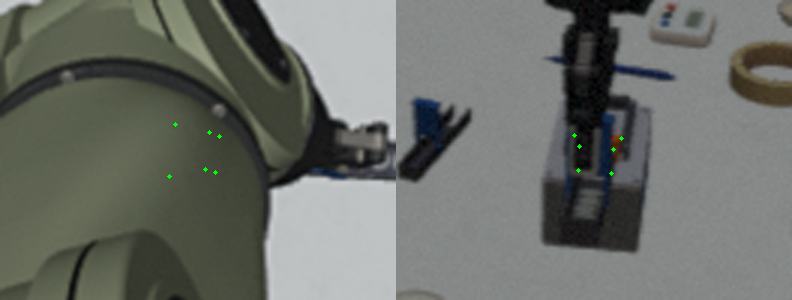

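The side crop shows the nose lined up with the orange lip at (618,148), and the slugs still in the trough at (587,205). I approach slowly now.

Request:
arm_command --moves "0 0.3 -0.1 0.01 0 0 1;0 0.7 -0.1 0.02 0 0 1;0 1.1 -0.2 0.03 0 0 1;0 1.5 -0.2 0.035 0 0 1;0 1.9 -0.3 0.045 0 0 1;0 2.2 -0.3 0.05 0 0 1;0 2.2 -0.35 0.05 0 0 1;0 2.2 -0.35 0.05 0 0 1"

```text
t: 6.25
tool_pos: [0.5161, 0.0546, 0.2139]
tcp_rot: [-0.007, 0.059, 0.987, -0.149]
contact_force: [-0.9, 0.4, -1.0]
grip_width: 0.0124
gripper_force: 51.0
```

```bash
python3 -c "
from h import *
delta(*tcp_for(-.020,.004,.3));tnow()"
```

```text
delta cm [ 0.07  2.49 -0.75] rot [ 0.001  0.004 -0.002] | tcp [0.5161 0.0546 0.2139] t 6.25 F [-0.87  0.38 -1.01] w 0.0124 gf 50.96127005293965 q [-0.34  0.8   0.1   1.74  0.31  0.74  0.94]
T mill [-0.0459 -0.0012  0.0988] h 0.0042 tilt 0.299 F [-0.9  0.4 -1. ] w 0.0124 t 6.25 q [-0.34  0.8   0.1   1.74  0.31  0.74  0.94]
```

Now the push to about 15 mm of opening, slowly, while I watch the force.

Request:
arm_command --moves "0.05 0.3 -0.1 0 0 0 1;0.05 0.7 -0.2 0 0 0 1;0.05 1 -0.3 0 0 0 1;0.05 1.4 -0.4 0 0 0 1;0.05 1.8 -0.55 0 0 0 1;0.05 2.1 -0.65 0 0 0 1;0.05 2.5 -0.75 0 0 0 1;0.05 2.5 -0.75 0 0 0 1"

```text
t: 6.92
tool_pos: [0.5188, 0.0812, 0.2137]
tcp_rot: [-0.007, 0.059, 0.987, -0.149]
contact_force: [-0.8, -2.8, 1.0]
grip_width: 0.0125
gripper_force: 51.0
```

```bash
python3 -c "
from h import *
delta(*tcp_for(-.004,.004,.3));tnow()
f=grab('side');W=cloud(f);I=f['frame'].astype(int);b,g,r=I[...,0],I[...,1],I[...,2]
m=R.from_euler('z',-MY).apply((W-MO).reshape(-1,3)).reshape(W.shape)
o=(r>90)&(r-b>50)&(abs(m[...,0])<.06)&(abs(m[...,1])<.03)&(m[...,2]>.07)
print(o.sum(),np.round(np.percentile(m[o],[5,50,95],axis=0),4) if o.sum() else '')
"
```

```text
delta cm [ 0.02  1.46 -0.45] rot [ 0.001  0.004 -0.001] | tcp [0.5188 0.0812 0.2137] t 6.92 F [-0.76 -2.83  1.  ] w 0.0125 gf 51.02622443810105 q [-0.39  0.81  0.09  1.71  0.29  0.77  0.91]
T mill [-0.0192 -0.0007  0.0986] h 0.004 tilt 0.299 F [-0.8 -2.8  1. ] w 0.0125 t 6.92 q [-0.39  0.81  0.09  1.71  0.29  0.77  0.91]
3 [[-0.0156 -0.0166  0.0771]
 [ 0.0037 -0.0155  0.0839]
 [ 0.0191 -0.0132  0.0955]]
```

Request:
arm_command --moves "0 0.2 -0.15 0 0 0 1;0 0.5 -0.3 0 0 0 1;0 0.8 -0.4 0 0 0 1;0 1.1 -0.5 0 0 0 1;0 1.3 -0.55 0 0 0 1;0 1.4 -0.6 0 0 0 1;0 1.4 -0.6 0 0 0 1;0 1.4 -0.6 0 0 0 1"

```text
t: 7.63
tool_pos: [0.5205, 0.0954, 0.2153]
tcp_rot: [-0.007, 0.059, 0.987, -0.149]
contact_force: [-1.0, -4.4, -1.9]
grip_width: 0.0126
gripper_force: 51.8
```

```bash
python3 -c "
from h import *
tnow()
for t in(.4,.5,.6,.7,.8,.9):delta(*tcp_for(-.004,.004,t))"
```

```text
T mill [-0.0049 -0.0007  0.1002] h 0.0056 tilt 0.299 F [-1.  -4.4 -1.9] w 0.0126 t 7.63 q [-0.41  0.81  0.09  1.69  0.28  0.8   0.89]
delta cm [ 0.02  1.1  -0.78] rot [ 0.101  0.003 -0.002] | tcp [0.5205 0.0954 0.2153] t 7.63 F [-1.01 -4.41 -1.89] w 0.0126 gf 51.81974770501256 q [-0.41  0.81  0.09  1.69  0.28  0.8   0.89]
delta cm [ 0.02  2.16 -1.57] rot [ 0.201  0.003 -0.002] | tcp [0.5205 0.0954 0.2153] t 7.63 F [-1.01 -4.41 -1.89] w 0.0126 gf 51.81974770501256 q [-0.41  0.81  0.09  1.69  0.28  0.8   0.89]
delta cm [ 0.02  3.31 -2.23] rot [ 0.301  0.003 -0.002] | tcp [0.5205 0.0954 0.2153] t 7.63 F [-1.01 -4.41 -1.89] w 0.0126 gf 51.81974770501256 q [-0.41  0.81  0.09  1.69  0.28  0.8   0.89]
delta cm [ 0.02  4.53 -2.76] rot [ 0.401  0.003 -0.003] | tcp [0.5205 0.0954 0.2153] t 7.63 F [-1.01 -4.41 -1.89] w 0.0126 gf 51.81974770501256 q [-0.41  0.81  0.09  1.69  0.28  0.8   0.89]
delta cm [ 0.02  5.82 -3.16] rot [ 0.501  0.003 -0.003] | tcp [0.5205 0.0954 0.2153] t 7.63 F [-1.01 -4.41 -1.89] w 0.0126 gf 51.81974770501256 q [-0.41  0.81  0.09  1.69  0.28  0.8   0.89]
delta cm [ 0.02  7.16 -3.41] rot [ 0.601  0.003 -0.003] | tcp [0.5205 0.0954 0.2153] t 7.63 F [-1.01 -4.41 -1.89] w 0.0126 gf 51.81974770501256 q [-0.41  0.81  0.09  1.69  0.28  0.8   0.89]
```

Request:
arm_command --moves "0 0.5 -0.4 0.05 0 0 1;0 1.1 -0.8 0.1 0 0 1;0 1.6 -1.2 0.15 0 0 1;0 2.15 -1.6 0.2 0 0 1;0 2.7 -1.9 0.25 0 0 1;0 3.3 -2.2 0.3 0 0 1;0 3.9 -2.5 0.35 0 0 1;0 4.5 -2.75 0.4 0 0 1"

```text
t: 8.3
tool_pos: [0.5265, 0.1465, 0.2284]
tcp_rot: [-0.019, 0.057, 0.937, -0.343]
contact_force: [-0.5, -4.7, -2.4]
grip_width: 0.0124
gripper_force: 53.7
```

```bash
python3 -c "
from h import *
tnow()
for t in(.7,.8,.9):delta(*tcp_for(-.004,.004,t))"
```

```text
T mill [-0.0041 -0.0007  0.0946] h 0.004 tilt 0.702 F [-0.5 -4.7 -2.4] w 0.0124 t 8.3 q [-0.67  0.96  0.26  1.45  0.38  1.19  0.75]
delta cm [ 0.01 -0.    0.01] rot [-0.002  0.003 -0.003] | tcp [0.5265 0.1465 0.2284] t 8.3 F [-0.52 -4.67 -2.39] w 0.0124 gf 53.67965441197157 q [-0.67  0.96  0.26  1.45  0.38  1.19  0.75]
delta cm [ 0.02  1.03 -0.86] rot [ 0.098  0.003 -0.003] | tcp [0.5265 0.1465 0.2284] t 8.3 F [-0.52 -4.67 -2.39] w 0.0124 gf 53.67965441197157 q [-0.67  0.96  0.26  1.45  0.38  1.19  0.75]
delta cm [ 0.02  2.16 -1.61] rot [ 0.198  0.002 -0.004] | tcp [0.5265 0.1465 0.2284] t 8.3 F [-0.52 -4.67 -2.39] w 0.0124 gf 53.67965441197157 q [-0.67  0.96  0.26  1.45  0.38  1.19  0.75]
```

Request:
arm_command --moves "0 0.5 -0.4 0.05 0 0 1;0 1.05 -0.85 0.1 0 0 1;0 1.6 -1.2 0.15 0 0 1;0 2.15 -1.6 0.2 0 0 1;0 2.15 -1.6 0.2 0 0 1;0 2.15 -1.6 0.2 0 0 1;0 2.15 -1.6 0.2 0 0 1;0 2.15 -1.6 0.2 0 0 1"

```text
t: 8.97
tool_pos: [0.5298, 0.172, 0.2271]
tcp_rot: [-0.024, 0.055, 0.899, -0.433]
contact_force: [-1.4, -4.0, -2.8]
grip_width: 0.0126
gripper_force: 53.9
```

Run:
```python
from h import *
tnow()
f=grab('side');g=grab('top')
k=cv2.resize(f['frame'][130:240,220:350],(650,550),interpolation=2);cv2.imwrite('pics/tilt.png',k)
```

```text
T mill [-0.0049 -0.0009  0.0919] h 0.0043 tilt 0.898 F [-1.4 -4.  -2.8] w 0.0126 t 8.97 q [-0.75  1.06  0.31  1.32  0.42  1.39  0.73]
```

View pics/tilt.png

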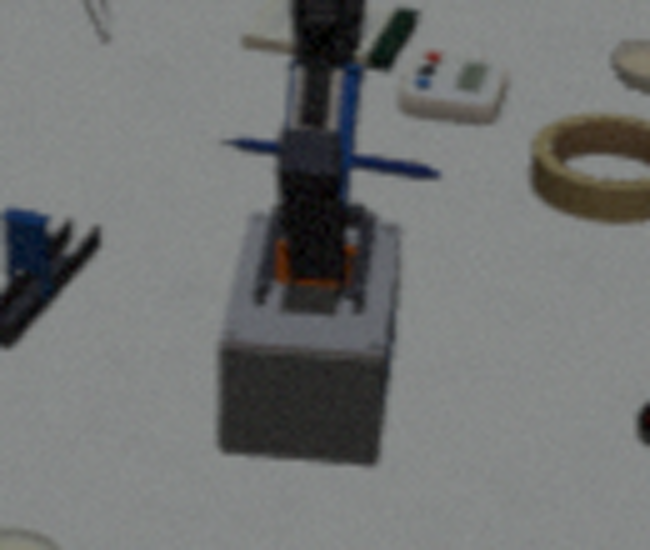

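The tilt crop shows the chute steeply tilted at (315,220). The cover is pushed back at (315,265) and the dark feed opening shows at (310,298). I tilt slightly more and shake sideways for any sticky slugs.

Request:
arm_command --moves "0 0.6 -0.5 0.05 0 0 1;0 1.1 -0.9 0.1 0 0 1;0.25 1.1 -0.9 0.1 0 0 1;-0.25 1.1 -0.9 0.1 0 0 1;0.25 1.1 -0.9 0.1 0 0 1;-0.25 1.1 -0.9 0.1 0 0 1;0.25 1.1 -0.9 0.1 0 0 1;0 1.1 -0.9 0.1 0 0 1"

```text
t: 9.73
tool_pos: [0.531, 0.1861, 0.2243]
tcp_rot: [-0.027, 0.054, 0.877, -0.477]
contact_force: [-3.1, -4.3, -1.9]
grip_width: 0.0124
gripper_force: 54.6
```

Run:
```python
from h import *
F=[]
for i in range(12):
    manip.grab_frame('side'); s=manip.state(); F.append(np.r_[s['contact_force'],s['wrist_torque']])
tnow(); print(np.mean(F,0).round(3),np.std(F,0).round(3))
f=grab('side');u,v=269,150
p,r,s=pose()
cv2.imwrite('pics/tilt2.png',cv2.resize(f['frame'][130:240,220:350],(780,600),interpolation=2))
```

```text
T mill [-0.004  -0.0009  0.0899] h 0.004 tilt 0.999 F [-1.  -3.4  1. ] w 0.0124 t 10.33 q [-0.79  1.12  0.34  1.24  0.44  1.5   0.73]
[-1.526 -3.69   0.797 -0.024  0.245 -0.195] [0.54  0.534 0.635 0.095 0.052 0.031]
```

View pics/tilt2.png

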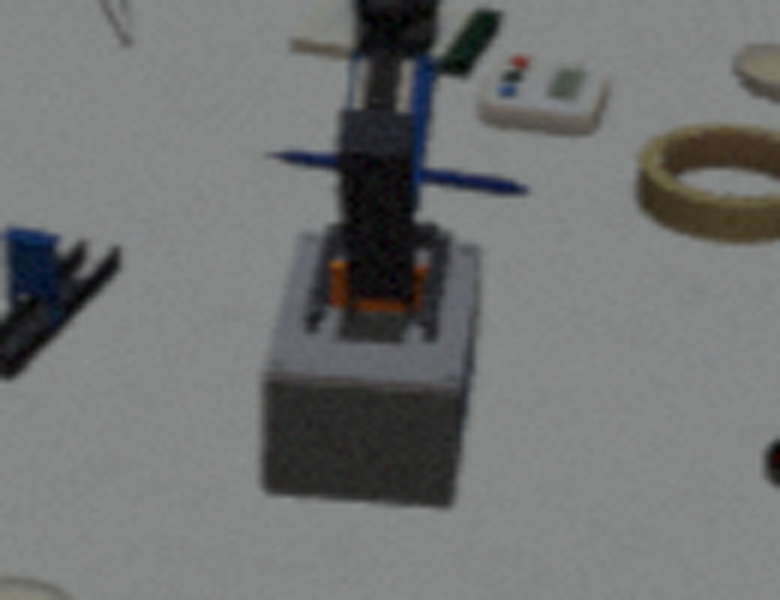

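Request:
arm_command --moves "0.4 0 0 0 0 0 1;-0.4 0 0.2 0 0 0 1;0.4 0 0 0 0 0 1;-0.4 0 0.2 0 0 0 1;0.4 0 0 0 0 0 1;-0.4 0 0.2 0 0 0 1;0 0 0 0 0 0 1;0 0 0 0 0 0 1"

```text
t: 11.05
tool_pos: [0.5311, 0.1868, 0.2237]
tcp_rot: [-0.027, 0.053, 0.876, -0.478]
contact_force: [0.0, -4.3, 0.2]
grip_width: 0.0125
gripper_force: 54.1
```

```bash
python3 -c "
from h import *
tnow()
for t in(.9,.7,.5,.3):delta(*tcp_for(-.004,.004,t))"
```

```text
T mill [-0.0037 -0.0005  0.0898] h 0.0039 tilt 0.999 F [ 0.  -4.3  0.2] w 0.0125 t 11.05 q [-0.79  1.12  0.34  1.24  0.44  1.5   0.73]
delta cm [-0.01 -0.99  0.98] rot [-0.099  0.002 -0.004] | tcp [0.5311 0.1868 0.2237] t 11.05 F [ 0.03 -4.28  0.21] w 0.0125 gf 54.1493933647871 q [-0.79  1.12  0.34  1.24  0.44  1.5   0.73]
delta cm [-0.01 -2.59  3.16] rot [-0.299  0.002 -0.004] | tcp [0.5311 0.1868 0.2237] t 11.05 F [ 0.03 -4.28  0.21] w 0.0125 gf 54.1493933647871 q [-0.79  1.12  0.34  1.24  0.44  1.5   0.73]
delta cm [-0.01 -3.63  5.6 ] rot [-0.499  0.003 -0.003] | tcp [0.5311 0.1868 0.2237] t 11.05 F [ 0.03 -4.28  0.21] w 0.0125 gf 54.1493933647871 q [-0.79  1.12  0.34  1.24  0.44  1.5   0.73]
delta cm [-0.01 -4.09  8.2 ] rot [-0.699  0.003 -0.003] | tcp [0.5311 0.1868 0.2237] t 11.05 F [ 0.03 -4.28  0.21] w 0.0125 gf 54.1493933647871 q [-0.79  1.12  0.34  1.24  0.44  1.5   0.73]
```

Tilting back to 0.3 rad with the cover still held open, so I can inspect the trough.

Request:
arm_command --moves "0 -1 1 -0.1 0 0 1;0 -1.8 2 -0.2 0 0 1;0 -2.6 3.15 -0.3 0 0 1;0 -3.2 4.4 -0.4 0 0 1;0 -3.65 5.6 -0.5 0 0 1;0 -3.9 6.9 -0.6 0 0 1;0 -4.1 8.15 -0.7 0 0 1;0 -4.1 8.15 -0.7 0 0 1"

```text
t: 11.72
tool_pos: [0.5205, 0.0916, 0.2151]
tcp_rot: [-0.006, 0.063, 0.987, -0.147]
contact_force: [-0.1, -6.2, 3.4]
grip_width: 0.0125
gripper_force: 51.9
```

Run:
```python
from h import *
tnow()
f=grab('side')
p,r,s=pose();print(proj(f,[p+r.apply([0,y,.107]) for y in(-.05,.0,.075)]).round(0).tolist())
cv2.imwrite('pics/back.png',cv2.resize(f['frame'][150:240,230:340],(733,600),interpolation=2))
delta(*tcp_for(-.11,.03,.1))
```

```text
T mill [-0.0082 -0.002   0.1003] h 0.0057 tilt 0.295 F [-0.1 -6.2  3.4] w 0.0125 t 11.72 q [-0.4   0.81  0.09  1.69  0.28  0.79  0.9 ]
[[278.0, 202.0], [280.0, 196.0], [283.0, 188.0]]
delta cm [ -0.02 -12.19   2.79] rot [-0.198  0.004 -0.007] | tcp [0.5207 0.0936 0.215 ] t 11.77 F [-0.97 -3.57  2.52] w 0.0124 gf 51.851393189281225 q [-0.4   0.81  0.09  1.69  0.28  0.79  0.89]
```

View pics/back.png

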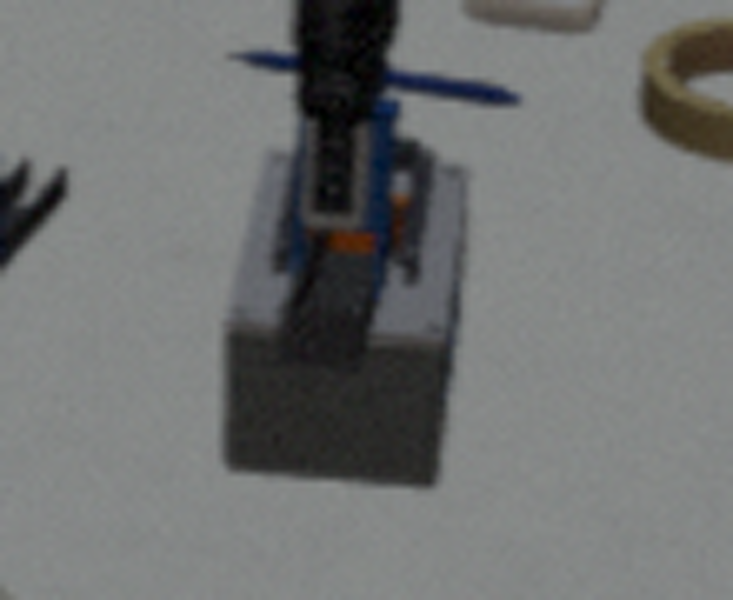

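The back crop shows the trough empty from its back end at (330,350) to the lip seen through it at (350,243). I draw back.

Request:
arm_command --moves "0 -1 0.3 0 0 0 1;0 -2.5 0.7 0 0 0 1;0 -4.2 1.1 -0.03 0 0 1;0 -6 1.4 -0.07 0 0 1;0 -8 1.9 -0.11 0 0 1;0 -10 2.3 -0.15 0 0 1;0 -11.5 2.6 -0.18 0 0 1;0 -12.2 2.8 -0.2 0 0 1"

```text
t: 12.43
tool_pos: [0.5051, -0.0304, 0.2236]
tcp_rot: [-0.001, 0.061, 0.997, -0.049]
contact_force: [-0.5, -1.1, -1.1]
grip_width: 0.0126
gripper_force: 51.8
```

Run:
```python
from h import *
tnow()
f=grab('side');W=cloud(f)
I=f['frame'].astype(int);b,g,r=I[...,0],I[...,1],I[...,2]
m=R.from_euler('z',-MY).apply((W-MO).reshape(-1,3)).reshape(W.shape)
o=(r>90)&(r-b>50)&(abs(m[...,0])<.06)&(abs(m[...,1])<.03)&(m[...,2]>.078)
print('lip',o.sum(),np.round(np.percentile(m[o],[5,50,95],axis=0),4) if o.sum() else '')
cv2.imwrite('pics/w.png',cv2.resize(f['frame'][150:300,220:400],(720,600),interpolation=2))
delta([.56,-.17,.16],tool(np.deg2rad(94.6)))
```

```text
T mill [-0.1101 -0.0006  0.125 ] h 0.0296 tilt 0.099 F [-0.5 -1.1 -1.1] w 0.0126 t 12.43 q [-0.01  0.73 -0.06  1.83  0.25  0.61  1.18]
lip 13 [[-0.0358 -0.0144  0.0936]
 [-0.0323 -0.009   0.0958]
 [-0.0285 -0.0013  0.0988]]
delta cm [ -7.13 -12.39   7.64] rot [-0.099 -0.005 -0.204] | tcp [ 0.505  -0.0314  0.2236] t 12.48 F [-0.3  -4.45 -1.34] w 0.0126 gf 51.7914866656065 q [-0.01  0.73 -0.06  1.83  0.25  0.61  1.18]
```

View pics/w.png

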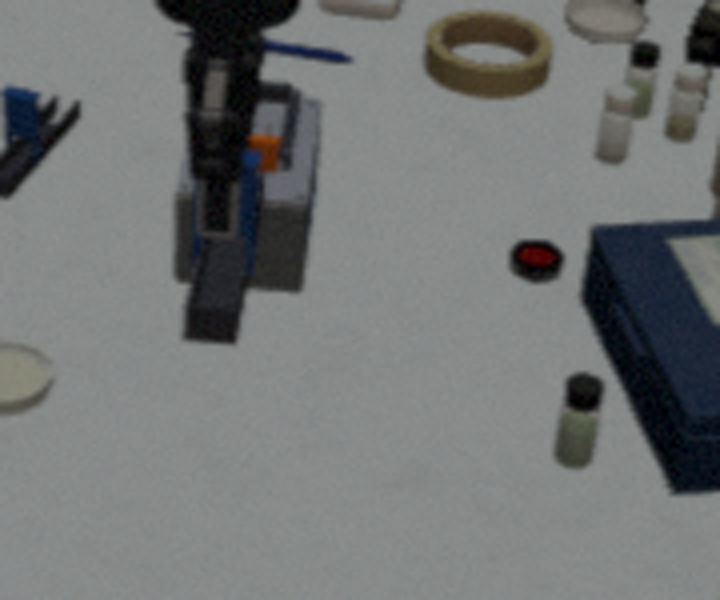

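The chute is clear, its trough is empty at (220,280), and the lip measures shut at x ≈ -35 mm. I carry the chute back to free worktop.

Request:
arm_command --moves "-0.7 -1.2 0.3 -0.02 0 -0.03 1;-2 -3.4 1.5 -0.04 0 -0.06 1;-3.3 -5.7 3 -0.06 0 -0.1 1;-4.6 -8 4.5 -0.08 0 -0.13 1;-5.9 -10.2 6 -0.1 0 -0.17 1;-6.8 -11.8 7.2 -0.1 0 -0.2 1;-7.1 -12.4 7.6 -0.1 -0.005 -0.204 1;-7.1 -12.4 7.6 -0.1 -0.005 -0.204 1"

```text
t: 13.15
tool_pos: [0.5604, -0.1673, 0.1591]
tcp_rot: [-0.001, -0.041, 0.999, 0.0]
contact_force: [-0.4, 0.3, -1.0]
grip_width: 0.0126
gripper_force: 51.8
```

```bash
python3 -c "
from h import *
delta([.56,-.17,.112],tool(np.deg2rad(94.6)));tnow()"
```

```text
delta cm [ 0.05 -0.26  4.71] rot [ 0.    -0.002  0.002] | tcp [ 0.5604 -0.1673  0.1591] t 13.15 F [-0.38  0.33 -1.03] w 0.0126 gf 51.79313141852617 q [ 0.35  0.92 -0.24  1.59  0.31  0.67  1.61]
T mill [-0.2323 -0.0503  0.0701] h -0.0254 tilt -0.0 F [-0.4  0.3 -1. ] w 0.0126 t 13.15 q [ 0.35  0.92 -0.24  1.59  0.31  0.67  1.61]
```

Request:
arm_command --moves "0 0 1 0 0 0 1;0 0 2 0 0 0 1;0 0 3 0 0 0 1;0 0 3.7 0 0 0 1;0 0 4.2 0 0 0 1;0 0 4.5 0 0 0 1;0 0 4.7 0 0 0 1;0 0 4.8 0 0 0 1"

```text
t: 13.82
tool_pos: [0.5609, -0.1658, 0.1122]
tcp_rot: [-0.0, -0.042, 0.999, 0.0]
contact_force: [0.2, -0.1, -0.8]
grip_width: 0.0125
gripper_force: 51.8
```

```bash
python3 -c "
from h import *
delta([.56,-.17,.11],tool(np.deg2rad(94.6)))"
```

```text
delta cm [ 0.12 -0.41  0.21] rot [ 0.001 -0.001  0.004] | tcp [ 0.5609 -0.1658  0.1122] t 13.82 F [ 0.19 -0.12 -0.82] w 0.0125 gf 51.79292181506753 q [ 0.34  1.   -0.22  1.61  0.34  0.57  1.59]
```

Request:
arm_command --moves "0 0 0.1 0 0 0 1;0 0 0.2 0 0 0 1;0 0 0.2 0 0 0 1;0 0 0.2 0 0 0 0.6;0 0 0.2 0 0 0 0.4;0 0 0.2 0 0 0 0.1;0 0 0.2 0 0 0 -0.3;0 0 0.2 0 0 0 -0.8"

```text
t: 14.48
tool_pos: [0.5609, -0.1659, 0.1103]
tcp_rot: [-0.0, -0.042, 0.999, 0.0]
contact_force: [0.6, 0.1, -0.5]
grip_width: 0.0613
gripper_force: 0.0
```

Request:
arm_command --moves "0 0 0 0 0 0 -1;0 0 0 0 0 0 -1;0 0 0 0 0 0 -1;0 0 -1.5 0 0 0 -1;0 0 -4 0 0 0 -1;0 0 -8 0 0 0 -1;0 0 -12 0 0 0 -1;0 0 -15 0 0 0 -1"

```text
t: 15.15
tool_pos: [0.5611, -0.1659, 0.2633]
tcp_rot: [0.0, -0.042, 0.999, 0.0]
contact_force: [0.5, -0.1, -0.1]
grip_width: 0.0853
gripper_force: 0.0
```

Request:
arm_command --moves "0 -4 -2 0 0 0 -1;0 -8 -4 0 0 0 -1;0 -12 -5 0 0 0 -1;0 -15 -5 0 0 0 -1;0 -15 -5 0 0 0 -1;0 -15 -5 0 0 0 -1;0 -15 -5 0 0 0 -1;0 -15 -5 0 0 0 -1"

```text
t: 15.82
tool_pos: [0.574, -0.3143, 0.3101]
tcp_rot: [-0.001, -0.043, 0.999, 0.001]
contact_force: [0.1, -0.2, 0.7]
grip_width: 0.0856
gripper_force: 0.0
```

Run:
```python
from h import *
f=grab('side');g=grab('top');tnow()
W=cloud(g);I=g['frame'].astype(int);b,gg,r=I[...,0],I[...,1],I[...,2];x,y,z=W[...,0],W[...,1],W[...,2]
ch=(b>90)&(b-r>60)&(z>.03)&(z<.12)&(x>.45)&(x<.65)&(y<-.05)&(y>-.3)
print('rim',ch.sum(),W[ch].mean(0) if ch.any() else '')
o=(r>120)&(r-b>80)&(z>.09)&(z<.12)&(abs(y-.15)<.1)&(abs(x-.53)<.1)
print('lip',o.sum(),R.from_euler('z',-MY).apply(W[o].mean(0)-MO) if o.any() else '')
a=cv2.resize(f['frame'][150:350,180:400],(440,400),interpolation=2)
c=cv2.resize(g['frame'][170:300,180:400],(677,400),interpolation=2)[:, :360] if 0 else cv2.resize(g['frame'][130:300,180:400],(360,278),interpolation=2)
k=np.zeros((400,800,3),np.uint8);k[:,:440]=a;k[:278,440:]=c
cv2.imwrite('pics/end.png',k)
```

```text
T mill [-0.3768 -0.081   0.2214] h 0.1259 tilt -0.001 F [-0.2  0.2 -0.4] w 0.0852 t 15.92 q [ 0.58  0.85 -0.32  1.13  0.25  1.2   1.93]
rim 92 [ 0.56195795 -0.16556744  0.08138519]
lip 34 [-0.03241148  0.00073192  0.09915996]
```

View pics/end.png

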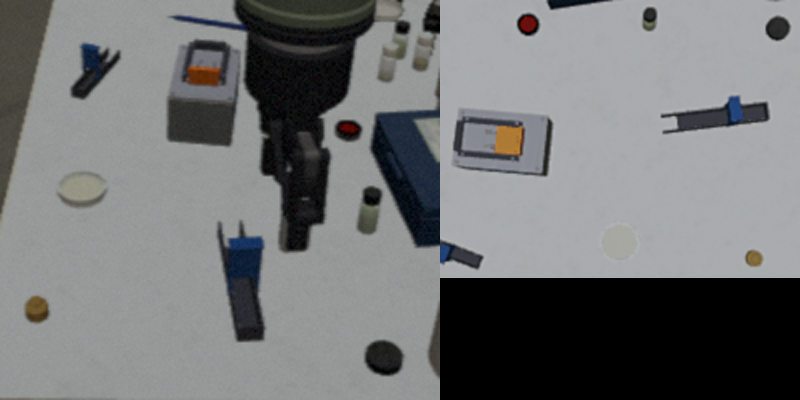

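The end view shows the empty chute level on the worktop at (240,290), the cover shut at (203,75), no loose slugs and the bystanders in place. I hand the job in.

```bash
python3 -c "
from cell import manip
print(manip.job_done())"
```

```text
the job is handed in; nothing more can be done
None
```

I handed the job in at about 16 s: the chute was empty and set down level, the cover was shut and the bystanders looked undisturbed; the five slugs inside the mill are inferred from the empty trough and no loose slugs in view, as the hand-in returned no verdict.

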